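# Return the check weights to their block

### The arm

A 6-joint arm with a two-finger parallel gripper is mounted at the origin on a cart in front of the work surface, level with it; the furniture and walls round the work are solid. World frame = base frame: x ahead of the robot, y to its left, z up, the work surface at z = 0. Lengths are in m, angles in rad, forces in N, time in s.
With the tool pointing down it reaches from about 0.375 to 0.9 m from the base axis. Payload 3.1 kg.
Tool frame: the origin (TCP) lies at the very end of the fingers, on their centre line; the grasp point (between the pads) lies 19 mm behind it; z points along the fingers, y is the direction in which the jaws open and shut (so a half turn about z gives the same grasp; the last joint's range is limited). The gripper opens to 85 mm and grips with 20 to 120 N. Pads are 22 mm wide; open, the fingers measure 114 mm over their backs; the gripper's body (76 mm by 85 mm) begins 54 mm behind the grasp point. The pads swing forward as they close: fully open they stand 13 mm farther back than shut.
Start: joints at [-1.327, 0.527, 1.433, -0, 1.181, -0.178], TCP at [0.256, -0.57, 0.231] pointing down, gripper open.
Joint ranges: [-3.08, 3.08], [-0.75, 2.2], [0.22, 2.44], [-1.43, 4.57], [0, 2.65], [-2.85, 2.85]. Speed limits (rad/s): [2.79, 2.79, 3.14, 3.14, 3.14, 3.14].

### API

Orientations are given as a unit quaternion [x, y, z, w].
In Python, from station import manip gives the robot as it stands. The module is installed in compiled form; this text tells all that it offers.
- The arm moves only by the tool send_rows, never from a script. Its argument "commands" is a list of rows, each an object with "delta_pos": the shift along the world's x, y, z in cm, a list of three; "yaw": the turn about the world's z in rad. A call has 1 to 10 rows; each row shifts and turns the pose as measured when the row begins; what a row does not reach is not made up. A row lasts 1/8 s, in which the tool goes at most 62.5 mm and 10.7 degrees, less where a joint would pass 70% of its speed; a pose out of reach is approached as far as the arm can. A call is refused whole if a number of a shift passes 6.25 or a number of a turn 0.188, either way. A call with a gripper value outside its range is refused whole. "grip" is the closure, from -1 (fully open) to 1 (shut), set as the call begins (left out, the last holds). The fingers move at their own pace and stop on an object; "force" is the grip in N (left out, the last holds). Time passes only in rows, so rows that do not move let the fingers close. It gives the time, the measured TCP pose, the force and the opening at its end, in the units of the state.
- manip.sense(): the state, without advancing time (a new reading comes with each control period).
- manip.snapshot(name): name is "scene" or "side" or "wrist"; returns the picture (420x560x3 uint8, blue, green, red); there is no depth.
- manip.get_calibration(name): a dict with "fx", "fy", "cx", "cy" (pixels), "dist_coeffs" ([k1, k2, p1, p2, k3] as OpenCV has them; the pictures are not rectified), "world_to_cam" (4x4, takes a point from world to camera coordinates); the wrist camera has in their place "mount" (4x4, takes a point from camera to tool coordinates, whose origin is the TCP and whose axes are the flange's). Camera axes: x right, y down, z forward; pixel columns grow to the right and rows downward; lengths in m; the calibration is good to about 2 mm. A picture is of the moment at which its call begins: read the wrist's pose just before it. get_calibration takes no time and is no camera call.
- manip.sign_off(): hands the job in, once; it reports no verdict.
The state is a dict: "t": time; "q": joint angles; "qd": joint speeds; "tau": joint torques, N m; "tcp_pos": TCP position; "tool_rot": TCP orientation; "force": force on the tool from outside, world axes, zero at the start; "ft_torque": the same for the moment, N m; "finger_gap": opening from 0.0 (shut) to 1.0 (fully open).
Only numpy, scipy, OpenCV 4.12 (cv2) and the standard library are available. Lean on these libraries where they do the work, as an engineer would, in place of code of your own. Each camera call takes 0.05 s, during which the arm holds its last target. There are 200 camera calls.

### The job

The balance check is done: put the four loose brass knob weights back into the wooden weight block, in order of size, each standing upright and fully down in the bore that fits it, the smallest weight in the smallest bore and so on up to the largest. Do not tip a weight over, and leave the green tin and the small white carton where they are.

Things in the scene. Friction and masses are not known exactly. Their poses are not given: they have to be found in the camera images.
- weight_s: smallest of the four brass knob weights, about 50 g: round body 20 mm across and 27 mm high, then a thin neck, then a round knob 11 mm across that fills the top 10 mm; 44 mm high in all. Origin at the centre of its underside, z up along its axis
- weight_m: second of the four brass knob weights, about 100 g: round body 27 mm across and 33 mm high, then a thin neck, then a round knob 14 mm across that fills the top 11 mm; 52 mm high in all. Origin at the centre of its underside, z up along its axis
- weight_l: third of the four brass knob weights, about 200 g: round body 34 mm across and 40 mm high, then a thin neck, then a round knob 18 mm across that fills the top 12 mm; 62 mm high in all. Origin at the centre of its underside, z up along its axis
- weight_xl: largest of the four brass knob weights, about 500 g: round body 43 mm across and 48 mm high, then a thin neck, then a round knob 22 mm across that fills the top 14 mm; 74 mm high in all. Origin at the centre of its underside, z up along its axis
- bore_s (a point): centre of the mouth of the smallest bore (25 mm across) of the weight block: a fixed brown hardwood bar, 184 x 66 mm and 24 mm high, at the left or right of the weights, with four bores in one straight row, graded from small to large. Each bore is 12 mm deep with a flat green bottom and a rim bevelled by 2.5 mm; its mouth is in the top face, 24 mm above the bench
- bore_m (a point): centre of the mouth of the second bore (32 mm across) of the block, 36.5 mm from bore_s along the row
- bore_l (a point): centre of the mouth of the third bore (39 mm across) of the block, 43.5 mm from bore_m along the row
- bore_xl (a point): centre of the mouth of the largest bore (48 mm across) of the block, 51.5 mm from bore_l along the row
- tin: round dark green tin, 67 mm across and 39 mm high, standing loose behind the weights; to be left alone. Origin at the centre of its underside. Farther back (x = 0.64 m) a fixed gas pipe crosses 0.45 m above the bench; a branch and hose come down from it at y = 0.05 m, and the hose lies along the bench
- carton: small white carton, 75 mm long (its y), 30 mm wide and 24 mm high, lying loose among the weights; to be left alone. Origin at the centre of its underside

How it is judged:
By the outcome, as a careful person would: the job done as asked, in the order asked, and still so for the second after the job is handed in, with the robot touching nothing.
It also fails if it takes over 106 s, if anything falls off the work surface, if the arm or the gripper's body presses on something with over 40 N, if the wrist force passes 120 N, or if a joint passes its speed limit or range.

## Working session

There is one attempt and no reset: what is moved stays moved. The work goes in short steps, Python scripts to look and compute and a tool call to move; the robot and the scene stay as the last step left them, time stands still between calls to the robot, and variables do not carry over. Pictures are saved under pics/ and viewed, about 12 in all and at most 16, crops included, and the job is handed in when it is done.

Besides the shell and the picture viewer there is one more tool, called after "Call:" as name([rows], argument=value, ...), one row to a line, values as JSON. send_rows: Moves the arm, as the interface text tells. Its arguments: {"type":"object","properties":{"commands":{"type":"array","items":{"type":"object","properties":{"delta_pos":{"type":"array","items":{"type":"number"}},"yaw":{"type":"number"}}}},"grip":{"type":"number"},"force":{"type":"number"}},"required":["commands"]}

```bash
mkdir -p pics; cat > h.py <<'E'
import numpy as np, cv2
from station import manip
from scipy.spatial.transform import Rotation as R
def cal(n):
    c=manip.get_calibration(n);K=np.array([[c['fx'],0,c['cx']],[0,c['fy'],c['cy']],[0,0,1]]);D=np.array(c['dist_coeffs'],float)
    if n=='wrist':
        s=manip.sense();T=np.eye(4);T[:3,:3]=R.from_quat(s['tool_rot']).as_matrix();T[:3,3]=s['tcp_pos'];C=T@np.array(c['mount'])
    else: C=np.linalg.inv(np.array(c['world_to_cam']))
    return K,D,C
def cast(c,uv,z):
    K,D,C=c;p=cv2.undistortPoints(np.array(uv,float).reshape(-1,1,2),K,D).reshape(-1,2)
    d=np.c_[p,np.ones(len(p))]@C[:3,:3].T;o=C[:3,3];return o+d*((z-o[2])/d[:,2])[:,None]
def proj(c,P):
    K,D,C=c;W=np.linalg.inv(C);r,_=cv2.Rodrigues(W[:3,:3]);return cv2.projectPoints(np.array(P,float).reshape(-1,1,3),r,W[:3,3],K,D)[0].reshape(-1,2)
E
python3 - <<'E'
from h import *
for n in('scene','side'):
    c=cal(n);cv2.imwrite(f'pics/{n}0.png',manip.snapshot(n));print(n,c[2].round(3).tolist(),c[0][0,0],c[1])
c=cal('wrist');print(manip.get_calibration('wrist'));print(manip.sense())
E
```

```text
scene [[-0.881, -0.271, 0.387, -0.052], [-0.472, 0.494, -0.73, 1.024], [0.007, -0.826, -0.564, 0.825], [0.0, 0.0, 0.0, 1.0]] 479.1369120639465 [-0.08429021  0.          0.          0.          0.        ]
side [[-1.0, 0.003, -0.025, 0.536], [0.024, 0.474, -0.88, 1.111], [0.009, -0.88, -0.474, 0.667], [0.0, 0.0, 0.0, 1.0]] 518.4348047069209 [-0.03230796  0.          0.          0.          0.        ]
{'fx': 337.54163380933267, 'fy': 337.54163380933267, 'cx': 277.4951853226335, 'cy': 209.917202120575, 'dist_coeffs': array([-0.02171401,  0.        ,  0.        ,  0.        ,  0.        ]), 'mount': array([[-8.45600750e-04, -9.65403102e-01, -2.60760686e-01,
         6.46658694e-02],
       [ 9.99999347e-01, -1.01693541e-03,  5.22135459e-04,
         6.69355539e-04],
       [-7.69247967e-04, -2.60760074e-01,  9.65403331e-01,
        -1.43816223e-01],
       [ 0.00000000e+00,  0.00000000e+00,  0.00000000e+00,
         1.00000000e+00]])}
{'t': 0.1, 'q': array([-1.32749833e+00,  5.28394090e-01,  1.43378256e+00,  1.15887797e-05,
        1.18138443e+00, -1.78521903e-01]), 'qd': array([-8.96267158e-04, -1.73421113e-03, -1.33330733e-03, -2.12390438e-03,
        9.26696686e-05,  6.15439714e-04]), 'tau': array([ 2.96102680e-04, -4.43305206e+01, -1.78587019e+01, -1.37480170e-04,
        3.89045643e-03,  3.75044678e-06]), 'tcp_pos': array([ 0.25574839, -0.56957396,  0.23041596]), 'tool_rot': array([ 9.77840810e-01,  2.09347514e-01, -2.65155885e-05, -9.83871137e-04]), 'force': array([-0.29768433, -0.69208462, -0.44037051]), 'ft_torque': array([0.01977388, 0.00927666, 0.03415365]), 'finger_gap': 1.0008096858788458}
```

View pics/scene0.png

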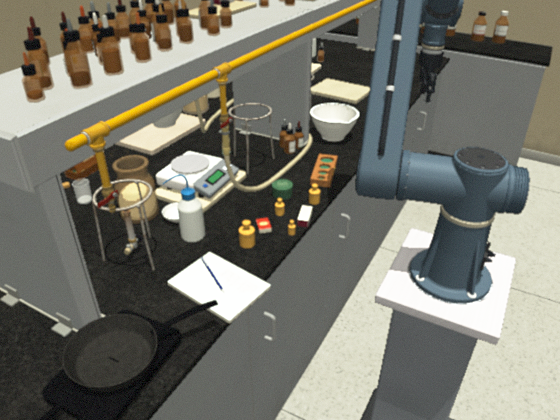

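View pics/side0.png

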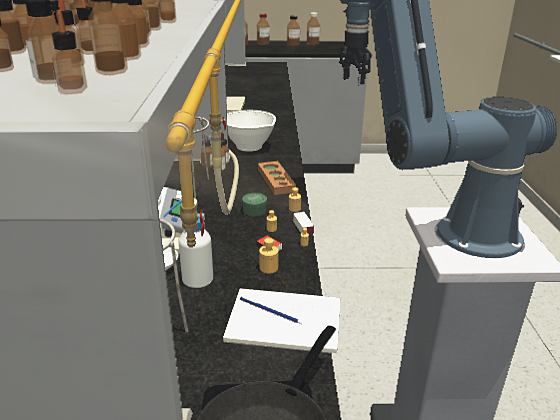

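Scene view: weights (body centres) xl (247,236), m (280,208), l (314,195), s (292,228); carton (305,215), tin (282,187), block (324,170). The side view agrees. I'll cast rays for rough positions, then move for a wrist look.

```bash
python3 - <<'E'
from h import *
sc=cal('scene');sd=cal('side')
for n,u,v,z in(('xl',(247,238),(269,259),.024),('m',(280,209),(272,225),.017),('l',(314,197),(295,203),.02),('s',(292,229),(305,240),.013),('carton',(305,216),(303,222),.012),('tin',(282,187),(255,204),.02),('block',(324,170),(277,176),.02),('hose',(270,188),(228,212),0.01),('redbox',(263,226),(268,243),0.01)):
    print(n,cast(sc,u,z)[0][:2].round(3),cast(sd,v,z)[0][:2].round(3))
a,b=[cv2.imread(f'pics/{n}0.png') for n in('scene','side')]
A=cv2.resize(a[140:260,220:350],None,fx=4,fy=4);cv2.imwrite('pics/crop0.png',A)
E
```

```text
xl [0.527 0.147] [0.532 0.139]
m [ 0.52  -0.031] [ 0.524 -0.027]
l [ 0.457 -0.138] [ 0.46  -0.142]
s [0.444 0.037] [0.445 0.04 ]
carton [ 0.441 -0.041] [ 0.444 -0.05 ]
tin [ 0.573 -0.142] [ 0.569 -0.136]
block [ 0.501 -0.31 ] [ 0.506 -0.32 ]
hose [ 0.613 -0.132] [ 0.641 -0.11 ]
redbox [0.526 0.061] [0.534 0.048]
```

View pics/crop0.png

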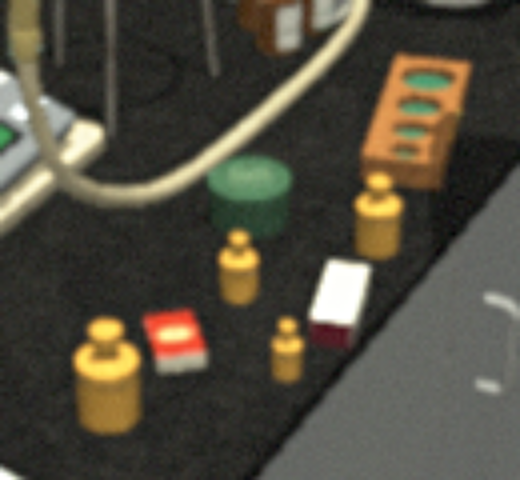

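The crop shows the block with small bore nearest the weights; a red box decoy sits between xl and m. Move over the block, turning so the jaws open across the row (along x).

Call:
send_rows([
  {"delta_pos":[2.5,3,0],"yaw":0.115},
  {"delta_pos":[2.5,3,0],"yaw":0.115},
  {"delta_pos":[2.5,3,0],"yaw":0.115},
  {"delta_pos":[2.5,3,0],"yaw":0.115},
  {"delta_pos":[2.5,3,0],"yaw":0.115},
  {"delta_pos":[2.5,3,0],"yaw":0.115},
  {"delta_pos":[2.5,3,0],"yaw":0.115},
  {"delta_pos":[2.5,3,0],"yaw":0.115},
  {"delta_pos":[2.5,3,0],"yaw":0.115},
  {"delta_pos":[2.5,3,0],"yaw":0.115},
])

```text
t: 1.35
tcp_pos: [0.5087, -0.2603, 0.2257]
tool_rot: [0.696, 0.718, -0.002, -0.004]
force: [0.3, -0.3, -0.5]
finger_gap: 1.001
```

Call:
send_rows([
  {"delta_pos":[0,0,0],"yaw":0},
  {"delta_pos":[0,0,0],"yaw":0},
])

```text
t: 1.6
tcp_pos: [0.5093, -0.2579, 0.2249]
tool_rot: [0.694, 0.72, -0.002, -0.005]
force: [-0.3, -0.5, 0.7]
finger_gap: 1.0
```

```bash
python3 - <<'E'
from h import *
s=manip.sense();print(s['tcp_pos'],R.from_quat(s['tool_rot']).as_matrix()[:,0],s['t'],s['q'])
c=cal('wrist');im=manip.snapshot('wrist');cv2.imwrite('pics/w1.png',im);np.save('w1.npy',c[2])
E
```

```text
[ 0.50933312 -0.2579284   0.22487581] [-0.03625702  0.99932889  0.00521547] 1.6 [-0.66313028  0.46675665  1.56942078 -0.00272584  1.11642961 -0.69821199]
```

View pics/w1.png

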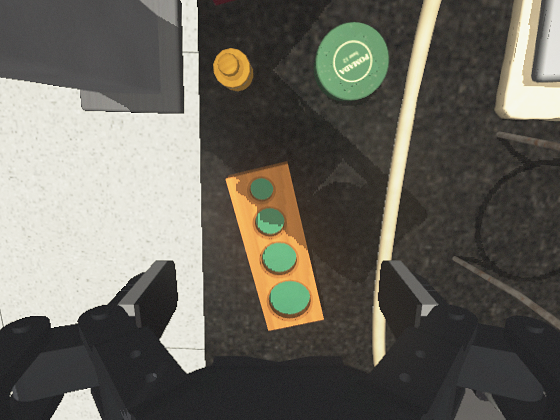

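Wrist view: bores at about (262,188), (270,221), (279,257), (290,298), small to large; l at (232,66), tin (352,61). Measure the bores from green masks (cast at mid bore depth) and fit the known spacing.

```bash
python3 - <<'E'
from h import *
c=cal('wrist');c=(c[0],c[1],np.load('w1.npy'));im=cv2.imread('pics/w1.png')
h=cv2.cvtColor(im,cv2.COLOR_BGR2HSV);m=cv2.inRange(h,(60,60,30),(95,255,255));m[:150]=0
n,l,s,ce=cv2.connectedComponentsWithStats(m)
P=[]
for i in range(1,n):
    if s[i,4]>100:
        p=cast(c,ce[i],.017)[0];ct=cv2.findContours((l==i).astype('uint8'),0,2)[0][0]
        (x,y),r=cv2.minEnclosingCircle(ct);pr=cast(c,[x,y],.017)[0];P.append(p[:2]);print(s[i],ce[i].round(1),p[:2].round(4),pr[:2].round(4))
P=np.array(P);t=np.array([0,36.5,80,131.5])/1000;print(np.linalg.norm(np.diff(P,axis=0),axis=1))
if len(P)==4:
    d=(P-P.mean(0));u=(t-t.mean())@d;u/=np.linalg.norm(u);B=P.mean(0)+np.outer(t-t.mean(),u);print(u,B.round(4),(P-B).round(4))
    np.save('B.npy',B)
# l knob: brass
m=cv2.inRange(h,(12,90,60),(35,255,255));m[130:]=0
n,l,s,ce=cv2.connectedComponentsWithStats(m)
for i in range(1,n):
    if s[i,4]>200: print('brass',s[i],ce[i])
E
```

```text
[251 179  22  20 341] [261.3 188.4] [ 0.4893 -0.2643] [ 0.4895 -0.2636]
[256 209  28  25 530] [269.5 220.6] [ 0.4991 -0.2997] [ 0.499  -0.2992]
[263 244  33  27 710] [278.9 256.9] [ 0.5109 -0.3416] [ 0.511  -0.3412]
[270 282  40  32 992] [289.2 297.2] [ 0.5246 -0.3914] [ 0.5249 -0.3911]
[0.03667526 0.04360349 0.05157402]
[ 0.2677719  -0.96348233] [[ 0.4894 -0.2645]
 [ 0.4992 -0.2997]
 [ 0.5108 -0.3416]
 [ 0.5246 -0.3912]] [[-0.      0.0002]
 [-0.0001  0.    ]
 [ 0.0001 -0.0001]
 [ 0.     -0.0002]]
brass [ 213   48   41   44 1340] [232.80746269  69.16044776]
```

Call:
send_rows([
  {"delta_pos":[-0.4,4.5,0.5],"yaw":0.04},
  {"delta_pos":[-0.4,4.5,0.5],"yaw":0.04},
  {"delta_pos":[-0.4,4.5,0.5],"yaw":0.04},
  {"delta_pos":[-0.4,4.5,0.5],"yaw":0.04},
  {"delta_pos":[0,4.5,0.5],"yaw":0.04},
  {"delta_pos":[0,4.5,0.5],"yaw":0.03},
  {"delta_pos":[0,0,0],"yaw":0},
  {"delta_pos":[0,0,0],"yaw":0},
])

```text
t: 2.65
tcp_pos: [0.4898, 0.0085, 0.2555]
tool_rot: [0.613, 0.79, -0.003, -0.004]
force: [0.1, 0.6, -1.0]
finger_gap: 1.002
```

```bash
python3 - <<'E'
from h import *
s=manip.sense();x=R.from_quat(s['tool_rot']).as_matrix()[:,0];print(s['tcp_pos'],np.arctan2(x[1],x[0]),s['t'])
c=cal('wrist');im=manip.snapshot('wrist');cv2.imwrite('pics/w2.png',im);np.save('w2.npy',c[2])
h=cv2.cvtColor(im,cv2.COLOR_BGR2HSV);m=cv2.inRange(h,(12,100,60),(35,255,255))
n,l,s,ce=cv2.connectedComponentsWithStats(m)
for i in range(1,n):
    if s[i,4]>150: print('brass',s[i],ce[i].round(1),cast(c,ce[i],.025)[0].round(3))
E
```

```text
[0.48977335 0.00849355 0.25547009] 1.8220497231475865 2.65
brass [ 328   44   51   52 1969] [353.2  69.6] [0.534 0.139 0.025]
brass [238 137  20  20 300] [247.7 146.2] [0.446 0.035 0.025]
brass [288 209  24  31 583] [299.2 224.2] [ 0.524 -0.037  0.025]
brass [541 221  19  35 464] [551.7 236.8] [0.817 0.022 0.025]
brass [ 209  275   33   44 1037] [225.2 296.2] [ 0.46  -0.15   0.025]
brass [203 351  52  17 345] [224.3 355.6] [ 0.477 -0.235  0.025]
```

View pics/w2.png

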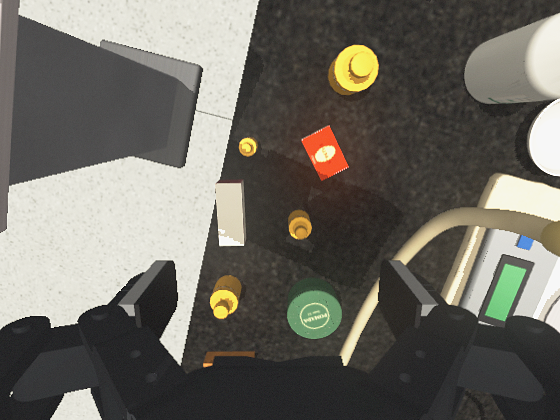

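Wrist view: xl knob (362,65), s (247,146), m knob (301,231), l knob (222,311), carton (231,213), red box (325,152). Compute positions from the knobs.

```bash
python3 - <<'E'
from h import *
c=cal('wrist');c=(c[0],c[1],np.load('w2.npy'))
for n,u,z,b,zb in(('xl',(362,65),.067,(353.2,69.6),.034),('s',(247.3,146),.039,(247.7,146.2),.02),('m',(301,231),.047,(299.2,224.2),.026),('l',(222,311),.056,(225.2,296.2),.031)):
    print(n,cast(c,u,z)[0][:2].round(4),cast(c,b,zb)[0][:2].round(4))
im=cv2.imread('pics/w2.png');v=[im[y-45:y+45,x-45:x+45] for x,y in((353,70),(248,146),(299,224),(224,296))]
cv2.imwrite('pics/w2c.png',cv2.resize(np.vstack([np.hstack(v[:2]),np.hstack(v[2:])]),None,fx=3,fy=3,interpolation=0))
E
```

```text
xl [0.5339 0.1368] [0.5326 0.137 ]
s [0.4465 0.0364] [0.4455 0.0345]
m [ 0.5251 -0.0378] [ 0.5239 -0.0369]
l [ 0.4616 -0.1513] [ 0.4603 -0.1465]
```

View pics/w2c.png

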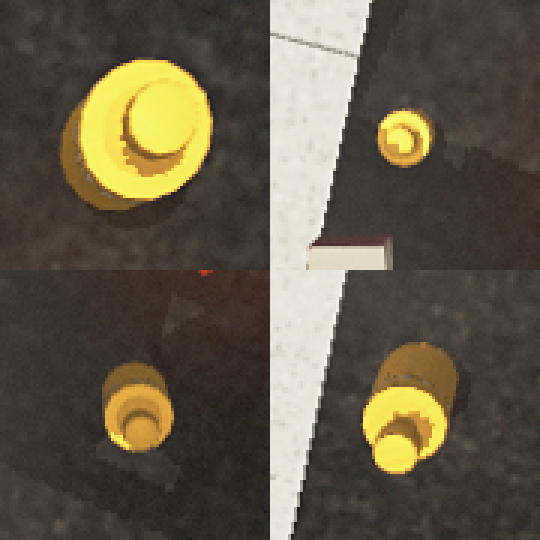

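```bash
python3 - <<'E'
from h import *
c=cal('wrist');c=(c[0],c[1],np.load('w2.npy'))
for n,u,z,b,zb in(('xl',(363.3,64.3),.074,(356.3,68),.048),('s',(247,147),.044,(248,147),.027),('m',(301,233.7),.052,(300.3,227.3),.033),('l',(221,312.7),.062,(224,302),.04)):
    print(n,cast(c,u,z)[0][:2].round(4),cast(c,b,zb)[0][:2].round(4))
print(cal('wrist')[2][:3,3])
E
```

```text
xl [0.5336 0.1363] [0.5328 0.1366]
s [0.4468 0.0358] [0.4465 0.0344]
m [ 0.5252 -0.0393] [ 0.5251 -0.0381]
l [ 0.4612 -0.1498] [ 0.4609 -0.1491]
[0.47423042 0.07087794 0.39943986]
```

Positions from knob and body tops agree to about 1.5 mm: xl (.533,.1365), s (.4465,.035), m (.525,-.0385), l (.461,-.1495). Start with l.

Call:
send_rows([
  {"delta_pos":[-0.6,-3.2,-3.1],"yaw":0.004},
  {"delta_pos":[-0.6,-3.2,-3.1],"yaw":0.004},
  {"delta_pos":[-0.6,-3.2,-3.1],"yaw":0.004},
  {"delta_pos":[-0.6,-3.2,-3.1],"yaw":0.004},
  {"delta_pos":[-0.5,-3,-3.1],"yaw":0.004},
  {"delta_pos":[0,0,0],"yaw":0},
  {"delta_pos":[0,0,0],"yaw":0},
])

```text
t: 3.58
tcp_pos: [0.4609, -0.165, 0.0966]
tool_rot: [0.612, 0.791, -0.002, -0.001]
force: [0.6, 0.5, -1.0]
finger_gap: 0.996
```

Call:
send_rows([
  {"delta_pos":[0,1.55,-0.5],"yaw":0.01},
  {"delta_pos":[0,0,0],"yaw":0},
  {"delta_pos":[0,0,0],"yaw":0},
])

```text
t: 3.95
tcp_pos: [0.4618, -0.1469, 0.0934]
tool_rot: [0.606, 0.795, -0.001, 0.001]
force: [0.5, -0.5, 0.7]
finger_gap: 0.998
```

```bash
python3 - <<'E'
from h import *
s=manip.sense();x=R.from_quat(s['tool_rot']).as_matrix();print(s['tcp_pos'],np.arctan2(x[1,0],x[0,0]),x[:,2],s['t'])
c=cal('wrist');im=manip.snapshot('wrist');cv2.imwrite('pics/w3.png',im);np.save('w3.npy',c[2])
print(proj(c,[[.461,-.1495,.062],[.461,-.1495,.04]]))
E
```

```text
[ 0.4618497  -0.14692452  0.09343979] 1.838352547187025 [ 1.38573832e-04 -3.32120205e-03 -9.99994475e-01] 3.95
[[276.72908883 244.20149292]
 [276.86257806 231.28131751]]
```

View pics/w3.png

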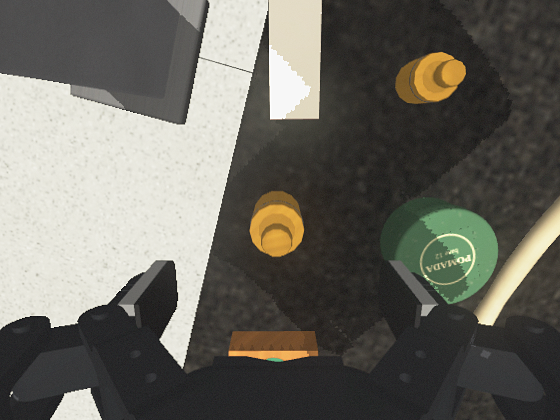

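Knob (277,242) and body top (276,229) match the prediction within 2 px. Descend and grip.

Call:
send_rows([
  {"delta_pos":[0,-0.05,-2.6],"yaw":0},
  {"delta_pos":[0,0,-2.6],"yaw":0},
  {"delta_pos":[0,0,-2.4],"yaw":0},
  {"delta_pos":[0,0,0],"yaw":0},
  {"delta_pos":[0,0,0],"yaw":0},
])

```text
t: 4.62
tcp_pos: [0.4647, -0.1474, 0.0182]
tool_rot: [0.605, 0.796, -0.001, 0.005]
force: [0.4, -1.1, -0.2]
finger_gap: 0.999
```

Call:
send_rows([
  {"delta_pos":[0,0,0],"yaw":0},
  {"delta_pos":[0,0,0],"yaw":0},
  {"delta_pos":[0,0,0],"yaw":0},
  {"delta_pos":[0,0,0],"yaw":0},
  {"delta_pos":[0,0,0],"yaw":0},
  {"delta_pos":[0,0,0],"yaw":0},
  {"delta_pos":[0,0,0],"yaw":0},
], grip=1, force=40)

```text
t: 5.5
tcp_pos: [0.4656, -0.1479, 0.0206]
tool_rot: [0.605, 0.796, -0.001, 0.007]
force: [0.2, 0.0, 0.2]
finger_gap: 0.382
```

Call:
send_rows([
  {"delta_pos":[0,0,3],"yaw":0},
  {"delta_pos":[0,0,3],"yaw":0},
  {"delta_pos":[0.9,-4,0],"yaw":0},
  {"delta_pos":[0.9,-4,0],"yaw":0},
  {"delta_pos":[0.9,-4,0],"yaw":0},
  {"delta_pos":[0.9,-4,0],"yaw":0},
  {"delta_pos":[0.5,-2,0],"yaw":0},
  {"delta_pos":[0,0,0],"yaw":0},
  {"delta_pos":[0,0,0],"yaw":0},
])

```text
t: 6.62
tcp_pos: [0.5036, -0.3295, 0.0795]
tool_rot: [0.605, 0.797, -0.001, 0.002]
force: [0.1, 0.7, -2.4]
finger_gap: 0.383
```

```bash
cat >> h.py <<'E'
def st():
    s=manip.sense();x=R.from_quat(s['tool_rot']).as_matrix();p=s['tcp_pos']
    print('tcp',p.round(4),'yaw',np.arctan2(x[1,0],x[0,0]).round(3),'zax',x[:,2].round(4),'t',s['t'],'gap',round(s['finger_gap'],3),'F',s['force'].round(1));return p
def look(f):
    p=st();c=cal('wrist');im=manip.snapshot('wrist');cv2.imwrite(f'pics/{f}.png',im);np.save(f'{f}.npy',c[2]);return p,c,im
E
python3 - <<'E'
from h import *
p,c,im=look('w4');print((np.load('B.npy')-p[:2]).round(4)*100)
E
```

```text
tcp [ 0.5036 -0.3295  0.0795] yaw 1.843 zax [ 0.0019 -0.003  -1.    ] t 6.625 gap 0.383 F [ 0.1  0.7 -2.4]
[[-1.42  6.5 ]
 [-0.44  2.99]
 [ 0.72 -1.2 ]
 [ 2.1  -6.17]]
```

View pics/w4.png

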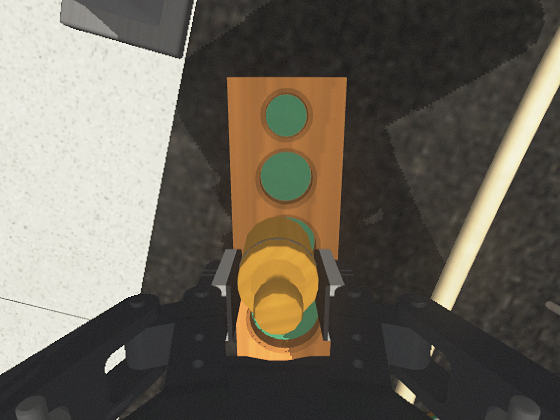

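Weight l is upright in the jaws (body top (278,275), knob top ~(278,312)); bore s (287,115), bore m (286,176) clearly visible. Check bore fix and held weight offset.

```bash
python3 - <<'E'
from h import *
K,D,_=cal('wrist');c=(K,D,np.load('w4.npy'));B=np.load('B.npy');im=cv2.imread('pics/w4.png')
h=cv2.cvtColor(im,cv2.COLOR_BGR2HSV);m=cv2.inRange(h,(60,60,30),(95,255,255));m[205:]=0
n,l,s,ce=cv2.connectedComponentsWithStats(m)
for i in range(1,n):
    if s[i,4]>500: print(s[i],cast(c,ce[i],.017)[0].round(4))
print(B[:2]);p=np.array([.5036,-.3295,.0795])
for u,z in(((278,312),.121),((278,277),.099)): print(cast(c,u,z)[0]-p)
E
```

```text
[ 266   95   40   41 1286] [ 0.4894 -0.2641  0.017 ]
[ 261  153   50   47 1835] [ 0.4991 -0.2989  0.017 ]
[[ 0.48938894 -0.26450588]
 [ 0.49916261 -0.29967298]]
[-0.00112647  0.00077831  0.0415    ]
[-0.00167635  0.00289134  0.0195    ]
```

Call:
send_rows([
  {"delta_pos":[0.8,-1.25,0],"yaw":0},
  {"delta_pos":[0,0,-2],"yaw":0},
  {"delta_pos":[0,0,0],"yaw":0},
])

```text
t: 7.05
tcp_pos: [0.5118, -0.3401, 0.0579]
tool_rot: [0.604, 0.797, -0.0, 0.001]
force: [-0.4, -0.5, -2.0]
finger_gap: 0.381
```

Call:
send_rows([
  {"delta_pos":[0,-0.2,-1.0],"yaw":0},
  {"delta_pos":[0,0,-0.6],"yaw":0},
  {"delta_pos":[0,0,-0.5],"yaw":0},
  {"delta_pos":[0,0,-0.3],"yaw":0},
  {"delta_pos":[0,0,0],"yaw":0},
])

```text
t: 7.68
tcp_pos: [0.5116, -0.3416, 0.0329]
tool_rot: [0.603, 0.797, -0.0, 0.0]
force: [-0.4, 0.5, -2.2]
finger_gap: 0.382
```

Call:
send_rows([
  {"delta_pos":[0,0,-0.2],"yaw":0},
  {"delta_pos":[0,0,0],"yaw":0},
])

```text
t: 7.92
tcp_pos: [0.5119, -0.3418, 0.0332]
tool_rot: [0.603, 0.797, -0.0, 0.001]
force: [1.0, 0.0, -1.4]
finger_gap: 0.381
```

Call:
send_rows([
  {"delta_pos":[0,0,0],"yaw":0},
  {"delta_pos":[0,0,0],"yaw":0},
  {"delta_pos":[0,0,0],"yaw":0},
  {"delta_pos":[0,0,0],"yaw":0},
], grip=-0.4)

```text
t: 8.43
tcp_pos: [0.5125, -0.3424, 0.0332]
tool_rot: [0.603, 0.797, -0.0, 0.001]
force: [-0.2, -0.1, 0.3]
finger_gap: 0.699
```

Call:
send_rows([
  {"delta_pos":[0,0,3],"yaw":0},
  {"delta_pos":[0,0,3],"yaw":0},
  {"delta_pos":[0.2,3,1],"yaw":0},
  {"delta_pos":[0.2,5,0],"yaw":0},
  {"delta_pos":[0.2,5,0],"yaw":0},
  {"delta_pos":[0.2,5,0],"yaw":0},
  {"delta_pos":[0.2,5,0],"yaw":0},
  {"delta_pos":[0.2,4.5,0],"yaw":0},
  {"delta_pos":[0,2,0],"yaw":0},
  {"delta_pos":[0,0,0],"yaw":0},
], grip=-1)

```text
t: 9.68
tcp_pos: [0.5247, -0.0409, 0.1055]
tool_rot: [0.604, 0.797, -0.0, 0.004]
force: [0.4, 0.7, 0.2]
finger_gap: 1.003
```

Call:
send_rows([
  {"delta_pos":[0,0,0],"yaw":0},
  {"delta_pos":[0,0,0],"yaw":0},
])

```text
t: 9.93
tcp_pos: [0.5253, -0.0426, 0.1055]
tool_rot: [0.605, 0.796, -0.0, 0.005]
force: [-0.1, -0.8, -0.4]
finger_gap: 0.998
```

```bash
python3 - <<'E'
from h import *
p,c,im=look('w5');W=np.array([.525,-.0385]);print('to m',(W-p[:2])*100);print(proj(c,[[*W,.052],[*W,.033]]))
s=manip.snapshot('scene');cv2.imwrite('pics/s5.png',s)
x,y=proj(c,[[*W,.045]])[0].astype(int);a=im[max(0,y-70):y+70,max(0,x-70):x+70]
print(max(0,x-70),max(0,y-70),a.shape)
b=s[140:230,260:350]
cv2.imwrite('pics/c5.png',np.hstack([cv2.resize(a,(400,400),interpolation=0),cv2.resize(b,(400,400))]))
E
```

```text
tcp [ 0.5253 -0.0426  0.1055] yaw 1.842 zax [ 0.0071 -0.0059 -1.    ] t 9.925 gap 0.998 F [-0.1 -0.8 -0.4]
to m [-0.03087158  0.40990172]
[[280.08401867 221.12173245]
 [279.74554288 212.55277096]]
209 147 (140, 140, 3)
```

View pics/c5.png

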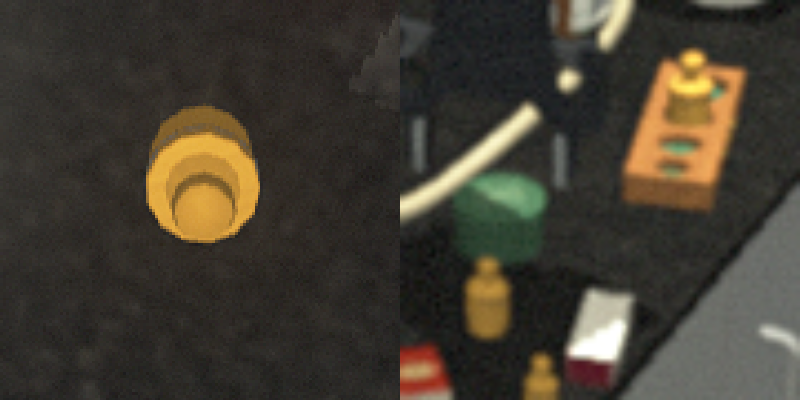

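Weight l stands upright in its bore; m's knob lies within 1 px of prediction. Grab m.

Call:
send_rows([
  {"delta_pos":[0,0.4,-2.5],"yaw":0},
  {"delta_pos":[0,0,-2.5],"yaw":0},
  {"delta_pos":[0,0,-2.5],"yaw":0},
  {"delta_pos":[0,0,-1.4],"yaw":0},
  {"delta_pos":[0,0,0],"yaw":0},
])

```text
t: 10.65
tcp_pos: [0.5274, -0.0429, 0.0149]
tool_rot: [0.607, 0.794, 0.001, 0.007]
force: [0.2, -0.1, 0.0]
finger_gap: 1.001
```

Call:
send_rows([
  {"delta_pos":[-0.2,0.45,0],"yaw":0},
  {"delta_pos":[0,0,0],"yaw":0},
])

```text
t: 10.9
tcp_pos: [0.526, -0.0385, 0.016]
tool_rot: [0.608, 0.794, 0.001, 0.008]
force: [0.1, -0.1, -0.1]
finger_gap: 0.998
```

Call:
send_rows([
  {"delta_pos":[0,0,0],"yaw":0},
  {"delta_pos":[0,0,0],"yaw":0},
  {"delta_pos":[0,0,0],"yaw":0},
  {"delta_pos":[0,0,0],"yaw":0},
  {"delta_pos":[0,0,0],"yaw":0},
  {"delta_pos":[0,0,0],"yaw":0},
  {"delta_pos":[0,0,0],"yaw":0},
], grip=1, force=40)

```text
t: 11.78
tcp_pos: [0.5272, -0.0386, 0.0178]
tool_rot: [0.607, 0.794, 0.002, 0.009]
force: [0.2, 0.0, 1.1]
finger_gap: 0.296
```

Call:
send_rows([
  {"delta_pos":[0,0,3.5],"yaw":0},
  {"delta_pos":[0,0,3.5],"yaw":0},
  {"delta_pos":[-0.5,-5,0],"yaw":0},
  {"delta_pos":[-0.5,-5,0],"yaw":0},
  {"delta_pos":[-0.5,-5,0],"yaw":0},
  {"delta_pos":[-0.5,-5,0],"yaw":0},
  {"delta_pos":[-0.5,-4,0],"yaw":0},
  {"delta_pos":[-0.2,-1.5,0],"yaw":0},
  {"delta_pos":[0,0,0],"yaw":0},
  {"delta_pos":[0,0,0],"yaw":0},
])

```text
t: 13.02
tcp_pos: [0.4964, -0.2975, 0.0867]
tool_rot: [0.606, 0.795, 0.001, 0.006]
force: [0.6, 1.6, -0.9]
finger_gap: 0.298
```

```bash
python3 - <<'E'
from h import *
p,c,im=look('w6');print('to bores',(np.load('B.npy')-p[:2]).round(4)*100)
E
```

```text
tcp [ 0.4964 -0.2975  0.0867] yaw 1.84 zax [ 0.0116 -0.0054 -0.9999] t 13.025 gap 0.298 F [ 0.6  1.6 -0.9]
to bores [[-0.7   3.3 ]
 [ 0.28 -0.22]
 [ 1.44 -4.41]
 [ 2.82 -9.37]]
```

View pics/w6.png

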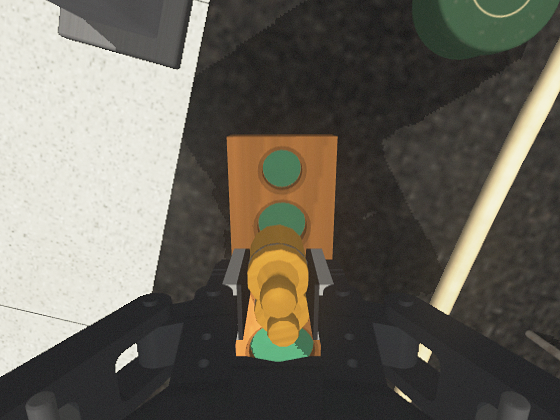

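```bash
python3 - <<'E'
from h import *
K,D,_=cal('wrist');c=(K,D,np.load('w6.npy'));p=np.array([.4964,-.2975,.0867])
for u,z in(((279,295),.121),((278,272),.102)): print(cast(c,u,z)[0]-p)
E
```

```text
[-0.00173652  0.00340008  0.0343    ]
[-0.00184848  0.00318989  0.0153    ]
```

Call:
send_rows([
  {"delta_pos":[0.4,-0.4,-2],"yaw":0},
  {"delta_pos":[0,0,-1.5],"yaw":0},
  {"delta_pos":[0,0,0],"yaw":0},
])

```text
t: 13.45
tcp_pos: [0.5008, -0.298, 0.0486]
tool_rot: [0.604, 0.797, 0.002, 0.005]
force: [0.0, 0.4, -1.1]
finger_gap: 0.29
```

Call:
send_rows([
  {"delta_pos":[0,-0.4,0],"yaw":0},
  {"delta_pos":[0,0,-0.6],"yaw":0},
  {"delta_pos":[0,0,0],"yaw":0},
])

```text
t: 13.82
tcp_pos: [0.501, -0.3022, 0.042]
tool_rot: [0.604, 0.797, 0.002, 0.005]
force: [0.1, 0.6, -2.1]
finger_gap: 0.294
```

Call:
send_rows([
  {"delta_pos":[0,0.05,-0.5],"yaw":0},
  {"delta_pos":[0,0,-0.4],"yaw":0},
  {"delta_pos":[0,0,-0.2],"yaw":0},
  {"delta_pos":[0,0,0],"yaw":0},
])

```text
t: 14.32
tcp_pos: [0.5011, -0.302, 0.0307]
tool_rot: [0.604, 0.797, 0.002, 0.005]
force: [-0.0, 0.8, -2.0]
finger_gap: 0.292
```

Call:
send_rows([
  {"delta_pos":[0,0,-0.2],"yaw":0},
  {"delta_pos":[0,0,0],"yaw":0},
])

```text
t: 14.58
tcp_pos: [0.5015, -0.3023, 0.0301]
tool_rot: [0.604, 0.797, 0.002, 0.006]
force: [1.0, -0.5, -1.1]
finger_gap: 0.293
```

Call:
send_rows([
  {"delta_pos":[0,0,0],"yaw":0},
  {"delta_pos":[0,0,0],"yaw":0},
  {"delta_pos":[0,0,0],"yaw":0},
  {"delta_pos":[0,0,0],"yaw":0},
], grip=-0.3)

```text
t: 15.08
tcp_pos: [0.5019, -0.3026, 0.0302]
tool_rot: [0.604, 0.797, 0.001, 0.007]
force: [-0.3, -0.0, 0.1]
finger_gap: 0.649
```

Call:
send_rows([
  {"delta_pos":[0,0,3],"yaw":0},
  {"delta_pos":[0,0,3],"yaw":0},
  {"delta_pos":[-0.5,3,1],"yaw":0},
  {"delta_pos":[-1,5.5,0],"yaw":0},
  {"delta_pos":[-1,5.5,0],"yaw":0},
  {"delta_pos":[-1,5.5,0],"yaw":0},
  {"delta_pos":[-1,5.5,0],"yaw":0},
  {"delta_pos":[-1,5.5,0],"yaw":0},
  {"delta_pos":[0,2.5,0],"yaw":0},
  {"delta_pos":[0,0,0],"yaw":0},
], grip=-1)

```text
t: 16.32
tcp_pos: [0.4455, 0.0337, 0.1031]
tool_rot: [0.605, 0.796, 0.002, 0.01]
force: [-0.1, 0.0, -0.0]
finger_gap: 1.001
```

Call:
send_rows([
  {"delta_pos":[0,0,0],"yaw":0},
  {"delta_pos":[0,0,0],"yaw":0},
])

```text
t: 16.58
tcp_pos: [0.4463, 0.0324, 0.1032]
tool_rot: [0.606, 0.796, 0.002, 0.011]
force: [-0.0, 0.7, 0.5]
finger_gap: 0.997
```

```bash
python3 - <<'E'
from h import *
p,c,im=look('w7');W=np.array([.4465,.035]);print('to s',(W-p[:2])*100);print(proj(c,[[*W,.044],[*W,.027]]))
s=manip.snapshot('scene')
x,y=proj(c,[[*W,.04]])[0].astype(int);a=im[max(0,y-70):y+70,max(0,x-70):x+70]
print(max(0,x-70),max(0,y-70),a.shape)
b=s[140:230,260:350]
cv2.imwrite('pics/c7.png',np.hstack([cv2.resize(a,(400,400),interpolation=0),cv2.resize(b,(400,400))]))
E
```

```text
tcp [0.4463 0.0324 0.1032] yaw 1.84 zax [ 0.0196 -0.01   -0.9998] t 16.575 gap 0.997 F [-0.   0.7  0.5]
to s [0.01953144 0.26492814]
[[279.06538465 220.08580846]
 [278.56560339 212.44655369]]
208 148 (140, 140, 3)
```

View pics/c7.png

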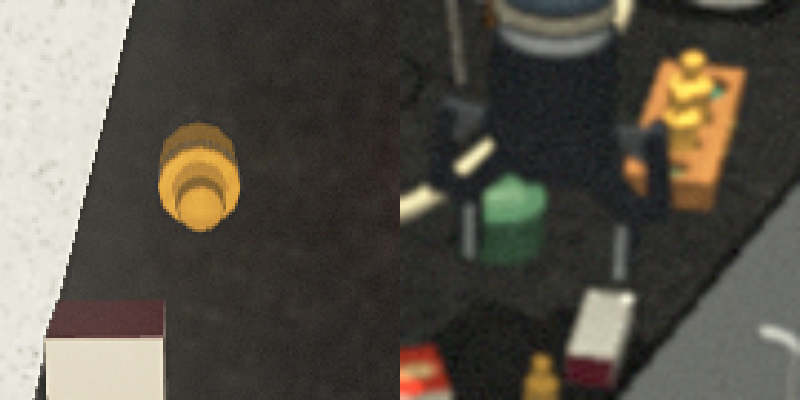

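Call:
send_rows([
  {"delta_pos":[0,0.35,-2.5],"yaw":0},
  {"delta_pos":[0,0,-2.5],"yaw":0},
  {"delta_pos":[-0.1,0,-2.5],"yaw":0},
  {"delta_pos":[0,0,-1.2],"yaw":0},
  {"delta_pos":[0,0,0],"yaw":0},
])

```text
t: 17.3
tcp_pos: [0.4483, 0.0318, 0.0143]
tool_rot: [0.609, 0.793, 0.003, 0.013]
force: [0.6, -0.3, 0.5]
finger_gap: 0.997
```

Call:
send_rows([
  {"delta_pos":[-0.2,0.35,0],"yaw":0},
  {"delta_pos":[0,0,0],"yaw":0},
])

```text
t: 17.55
tcp_pos: [0.4469, 0.0352, 0.0154]
tool_rot: [0.609, 0.793, 0.004, 0.014]
force: [0.9, -0.4, 0.6]
finger_gap: 0.999
```

Call:
send_rows([
  {"delta_pos":[0,0,0],"yaw":0},
  {"delta_pos":[0,0,0],"yaw":0},
  {"delta_pos":[0,0,0],"yaw":0},
  {"delta_pos":[0,0,0],"yaw":0},
  {"delta_pos":[0,0,0],"yaw":0},
  {"delta_pos":[0,0,0],"yaw":0},
  {"delta_pos":[0,0,0],"yaw":0},
], grip=1, force=30)

```text
t: 18.42
tcp_pos: [0.4478, 0.0353, 0.0169]
tool_rot: [0.609, 0.793, 0.004, 0.015]
force: [-0.6, 0.0, 1.5]
finger_gap: 0.21
```

Call:
send_rows([
  {"delta_pos":[0,0,3.5],"yaw":0},
  {"delta_pos":[0,0,3.5],"yaw":0},
  {"delta_pos":[0.7,-5,0],"yaw":0},
  {"delta_pos":[0.7,-5,0],"yaw":0},
  {"delta_pos":[0.7,-5,0],"yaw":0},
  {"delta_pos":[0.7,-5,0],"yaw":0},
  {"delta_pos":[0.7,-5,0],"yaw":0},
  {"delta_pos":[0.7,-3.7,0],"yaw":0},
  {"delta_pos":[0,-1,0],"yaw":0},
  {"delta_pos":[0,0,0],"yaw":0},
])

```text
t: 19.68
tcp_pos: [0.4877, -0.2695, 0.087]
tool_rot: [0.607, 0.794, 0.004, 0.013]
force: [0.9, 0.2, -0.3]
finger_gap: 0.214
```

```bash
python3 - <<'E'
from h import *
p,c,im=look('w8');print('to bores',(np.load('B.npy')-p[:2]).round(4)*100)
E
```

```text
tcp [ 0.4877 -0.2695  0.087 ] yaw 1.836 zax [ 0.0257 -0.0107 -0.9996] t 19.675 gap 0.214 F [ 0.9  0.2 -0.3]
to bores [[  0.17   0.5 ]
 [  1.15  -3.02]
 [  2.31  -7.21]
 [  3.69 -12.17]]
```

View pics/w8.png

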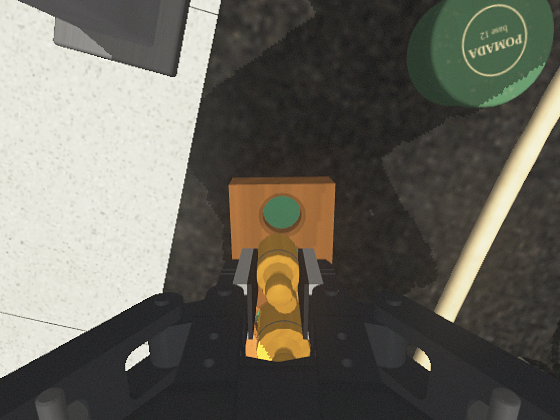

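```bash
python3 - <<'E'
from h import *
K,D,_=cal('wrist');c=(K,D,np.load('w8.npy'));p=np.array([.4877,-.2695,.087])
for u,z in(((280,292),.114),((278,270),.097)): print(cast(c,u,z)[0]-p)
print(cast(c,(282,212),.017))
E
```

```text
[-0.00088146  0.00088654  0.027     ]
[-0.00149493  0.00168611  0.01      ]
[[ 0.48985065 -0.26427552  0.017     ]]
```

Call:
send_rows([
  {"delta_pos":[0.2,0.4,-2],"yaw":0},
  {"delta_pos":[0,0,-1.8],"yaw":0},
  {"delta_pos":[0,0,0],"yaw":0},
])

```text
t: 20.1
tcp_pos: [0.488, -0.2584, 0.0483]
tool_rot: [0.605, 0.796, 0.004, 0.011]
force: [0.3, 0.6, -0.5]
finger_gap: 0.219
```

Call:
send_rows([
  {"delta_pos":[0.3,-0.65,0],"yaw":0},
  {"delta_pos":[0,0,0],"yaw":0},
  {"delta_pos":[0,0,0],"yaw":0},
])

```text
t: 20.48
tcp_pos: [0.4919, -0.264, 0.05]
tool_rot: [0.604, 0.797, 0.004, 0.011]
force: [-0.0, 0.1, -0.9]
finger_gap: 0.216
```

Call:
send_rows([
  {"delta_pos":[-0.1,-0.15,-0.7],"yaw":0},
  {"delta_pos":[0,0,-0.3],"yaw":0},
  {"delta_pos":[0,0,0],"yaw":0},
])

```text
t: 20.85
tcp_pos: [0.4909, -0.2659, 0.0398]
tool_rot: [0.605, 0.797, 0.004, 0.012]
force: [1.2, -0.0, -1.8]
finger_gap: 0.219
```

Call:
send_rows([
  {"delta_pos":[0,0,-0.5],"yaw":0},
  {"delta_pos":[0,0,-0.4],"yaw":0},
  {"delta_pos":[0,0,-0.3],"yaw":0},
  {"delta_pos":[0,0,0],"yaw":0},
])

```text
t: 21.35
tcp_pos: [0.491, -0.2662, 0.029]
tool_rot: [0.604, 0.797, 0.004, 0.012]
force: [-0.4, 0.3, -1.2]
finger_gap: 0.214
```

Call:
send_rows([
  {"delta_pos":[0,0,0],"yaw":0},
  {"delta_pos":[0,0,0],"yaw":0},
  {"delta_pos":[0,0,0],"yaw":0},
  {"delta_pos":[0,0,0],"yaw":0},
], grip=-0.2)

```text
t: 21.85
tcp_pos: [0.4911, -0.2662, 0.0285]
tool_rot: [0.604, 0.797, 0.004, 0.012]
force: [0.1, -1.0, -1.1]
finger_gap: 0.599
```

Call:
send_rows([
  {"delta_pos":[0,0,3],"yaw":0},
  {"delta_pos":[0,0,3],"yaw":0},
  {"delta_pos":[0.2,4,2],"yaw":0},
  {"delta_pos":[0.6,5.5,1],"yaw":0},
  {"delta_pos":[0.6,5.5,0],"yaw":0},
  {"delta_pos":[0.6,5.5,0],"yaw":0},
  {"delta_pos":[0.6,5.5,0],"yaw":0},
  {"delta_pos":[0.6,5.5,0],"yaw":0},
  {"delta_pos":[0.6,5.5,0],"yaw":0},
  {"delta_pos":[0.2,2.2,0],"yaw":0},
], grip=-1)

```text
t: 23.1
tcp_pos: [0.5329, 0.1343, 0.1212]
tool_rot: [0.607, 0.794, 0.005, 0.015]
force: [0.1, 0.1, 0.8]
finger_gap: 1.002
```

Call:
send_rows([
  {"delta_pos":[0,1,0],"yaw":0},
  {"delta_pos":[0,0,0],"yaw":0},
  {"delta_pos":[0,0,0],"yaw":0},
])

```text
t: 23.48
tcp_pos: [0.5323, 0.145, 0.1208]
tool_rot: [0.606, 0.795, 0.005, 0.015]
force: [0.3, -0.7, -0.5]
finger_gap: 0.999
```

```bash
python3 - <<'E'
from h import *
p,c,im=look('w9');W=np.array([.533,.1365]);print('to xl',(W-p[:2])*100);print(proj(c,[[*W,.074],[*W,.048]]))
s=manip.snapshot('scene')
x,y=proj(c,[[*W,.06]])[0].astype(int);a=im[max(0,y-70):y+70,max(0,x-70):x+70]
print(max(0,x-70),max(0,y-70),a.shape)
b=s[140:230,260:350]
cv2.imwrite('pics/c9.png',np.hstack([cv2.resize(a,(400,400),interpolation=0),cv2.resize(b,(400,400))]))
E
```

```text
tcp [0.5323 0.145  0.1208] yaw 1.839 zax [ 0.03   -0.0107 -0.9995] t 23.475 gap 0.999 F [ 0.3 -0.7 -0.5]
to xl [ 0.06648902 -0.85186204]
[[274.50460039 243.32658656]
 [273.85938414 228.96434682]]
204 165 (140, 140, 3)
```

View pics/c9.png

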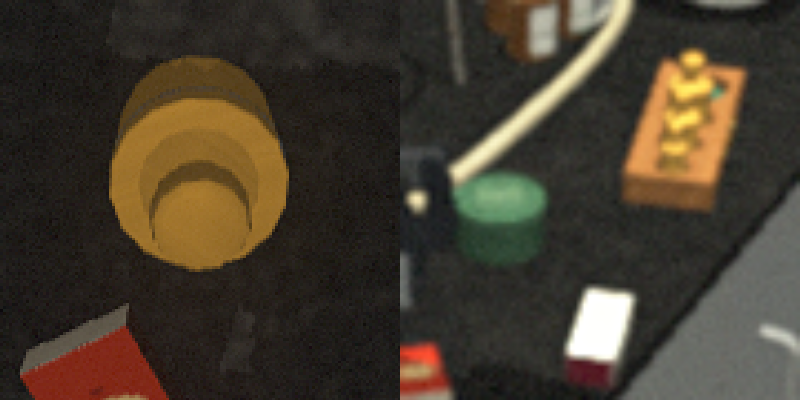

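Three weights sit upright in order; xl matches prediction. Grab it.

Call:
send_rows([
  {"delta_pos":[0,-0.75,-2],"yaw":0},
  {"delta_pos":[0,0,-2.7],"yaw":0},
  {"delta_pos":[-0.1,0,-2.7],"yaw":0},
  {"delta_pos":[-0.1,0,-2.7],"yaw":0},
  {"delta_pos":[0,0,0],"yaw":0},
])

```text
t: 24.2
tcp_pos: [0.5325, 0.1319, 0.0185]
tool_rot: [0.61, 0.792, 0.006, 0.017]
force: [0.2, -0.0, -0.0]
finger_gap: 1.0
```

Call:
send_rows([
  {"delta_pos":[0,0.45,-0.2],"yaw":0},
  {"delta_pos":[0,0,0],"yaw":0},
])

```text
t: 24.45
tcp_pos: [0.534, 0.1359, 0.0181]
tool_rot: [0.61, 0.792, 0.007, 0.018]
force: [-0.6, 0.1, 0.3]
finger_gap: 0.997
```

Call:
send_rows([
  {"delta_pos":[0,0,0],"yaw":0},
  {"delta_pos":[0,0,0],"yaw":0},
  {"delta_pos":[0,0,0],"yaw":0},
  {"delta_pos":[0,0,0],"yaw":0},
  {"delta_pos":[0,0,0],"yaw":0},
  {"delta_pos":[0,0,0],"yaw":0},
], grip=1, force=70)

```text
t: 25.2
tcp_pos: [0.535, 0.1361, 0.0205]
tool_rot: [0.61, 0.792, 0.008, 0.019]
force: [0.7, -0.4, 1.2]
finger_gap: 0.48
```

Call:
send_rows([
  {"delta_pos":[0,0,4],"yaw":0},
  {"delta_pos":[0,0,4],"yaw":0},
  {"delta_pos":[0,0,4],"yaw":0},
  {"delta_pos":[-0.1,-5,0],"yaw":0},
  {"delta_pos":[-0.1,-5,0],"yaw":0},
  {"delta_pos":[-0.1,-5,0],"yaw":0},
  {"delta_pos":[-0.1,-5,0],"yaw":0},
  {"delta_pos":[-0.1,-5,0],"yaw":0},
  {"delta_pos":[-0.1,-5,0],"yaw":0},
])

```text
t: 26.32
tcp_pos: [0.5216, -0.167, 0.1371]
tool_rot: [0.607, 0.795, 0.005, 0.012]
force: [0.4, -0.3, -4.8]
finger_gap: 0.484
```

Call:
send_rows([
  {"delta_pos":[0,-5,0],"yaw":0},
  {"delta_pos":[0,-5,0],"yaw":0},
  {"delta_pos":[0.2,-5,0],"yaw":0},
  {"delta_pos":[0.2,-4,0],"yaw":0},
  {"delta_pos":[0.2,-2.5,0],"yaw":0},
  {"delta_pos":[0,-0.5,0],"yaw":0},
  {"delta_pos":[0,0,0],"yaw":0},
  {"delta_pos":[0,0,0],"yaw":0},
])

```text
t: 27.32
tcp_pos: [0.5205, -0.3916, 0.1279]
tool_rot: [0.609, 0.793, 0.006, 0.003]
force: [-0.5, 0.5, -5.1]
finger_gap: 0.483
```

```bash
python3 - <<'E'
from h import *
p,c,im=look('w10');print('to bores',(np.load('B.npy')-p[:2]).round(4)*100)
E
```

```text
tcp [ 0.5205 -0.3916  0.1279] yaw 1.831 zax [ 0.013   0.0062 -0.9999] t 27.325 gap 0.483 F [-0.5  0.5 -5.1]
to bores [[-3.11 12.71]
 [-2.13  9.2 ]
 [-0.97  5.01]
 [ 0.41  0.04]]
```

View pics/w10.png

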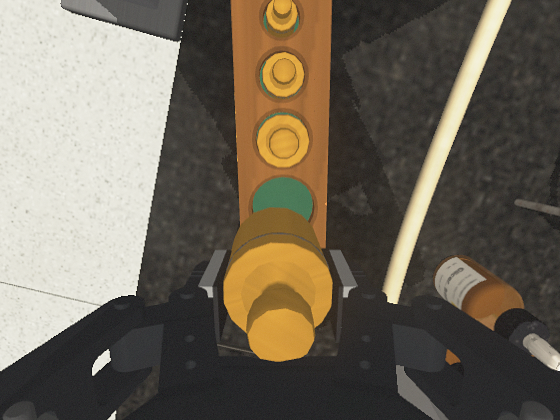

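s, m and l are all upright inside their bores; xl hangs upright in the jaws (body top (277,285), knob top (281,336)) next to its bore (283,204).

```bash
python3 - <<'E'
from h import *
K,D,_=cal('wrist');c=(K,D,np.load('w10.npy'));p=np.array([.5205,-.3916,.1279])
for u,z in(((281,336),.181),((278,288),.155)): print(cast(c,u,z)[0]-p)
for u,z in(((284,142),.074),((284,72),.064),((282,8),.056)): print(cast(c,u,z))
E
```

```text
[-0.00049147 -0.00062748  0.0531    ]
[-0.00171387  0.00183462  0.0271    ]
[[ 0.51047765 -0.34043905  0.074     ]]
[[ 0.5005528 -0.3025695  0.064    ]]
[[ 0.49037068 -0.26837054  0.056     ]]
```

Call:
send_rows([
  {"delta_pos":[0.4,0,-2],"yaw":0},
  {"delta_pos":[0,0,-2.2],"yaw":0},
  {"delta_pos":[0,0,-2.2],"yaw":0},
  {"delta_pos":[0,0,0],"yaw":0},
])

```text
t: 27.88
tcp_pos: [0.5253, -0.3869, 0.0593]
tool_rot: [0.608, 0.794, 0.007, 0.002]
force: [-0.8, 0.1, -5.0]
finger_gap: 0.482
```

Call:
send_rows([
  {"delta_pos":[0.05,-0.5,0],"yaw":0},
  {"delta_pos":[0,0,-0.8],"yaw":0},
  {"delta_pos":[0,0,-0.4],"yaw":0},
  {"delta_pos":[0,0,0],"yaw":0},
])

```text
t: 28.38
tcp_pos: [0.5273, -0.3928, 0.0481]
tool_rot: [0.607, 0.794, 0.007, 0.004]
force: [0.7, -0.2, -4.4]
finger_gap: 0.486
```

Call:
send_rows([
  {"delta_pos":[-0.15,0.1,-0.5],"yaw":0},
  {"delta_pos":[0,0,-0.4],"yaw":0},
  {"delta_pos":[0,0,-0.4],"yaw":0},
  {"delta_pos":[0,0,-0.2],"yaw":0},
  {"delta_pos":[0,0,0],"yaw":0},
])

```text
t: 29.0
tcp_pos: [0.5259, -0.392, 0.0329]
tool_rot: [0.607, 0.794, 0.007, 0.004]
force: [-0.7, 0.9, -2.5]
finger_gap: 0.484
```

Force is falling toward zero, so it is touching down. Release and retreat.

Call:
send_rows([
  {"delta_pos":[0,0,-0.1],"yaw":0},
  {"delta_pos":[0,0,0],"yaw":0},
])

```text
t: 29.25
tcp_pos: [0.5261, -0.3922, 0.0329]
tool_rot: [0.607, 0.794, 0.007, 0.005]
force: [0.4, 0.5, -5.2]
finger_gap: 0.48
```

Call:
send_rows([
  {"delta_pos":[0,0,0],"yaw":0},
  {"delta_pos":[0,0,0],"yaw":0},
  {"delta_pos":[0,0,0],"yaw":0},
  {"delta_pos":[0,0,0],"yaw":0},
], grip=-0.5)

```text
t: 29.75
tcp_pos: [0.5278, -0.394, 0.0345]
tool_rot: [0.607, 0.794, 0.006, 0.007]
force: [0.4, 0.7, -0.3]
finger_gap: 0.749
```

Call:
send_rows([
  {"delta_pos":[0,0,3],"yaw":0},
  {"delta_pos":[0,0,4],"yaw":0},
  {"delta_pos":[0,0,5],"yaw":0},
  {"delta_pos":[0,0,5],"yaw":0},
  {"delta_pos":[0,1,3],"yaw":0},
  {"delta_pos":[0,3,0],"yaw":0},
  {"delta_pos":[0,3,0],"yaw":0},
  {"delta_pos":[0,0,0],"yaw":0},
  {"delta_pos":[0,0,0],"yaw":0},
])

```text
t: 30.88
tcp_pos: [0.5271, -0.323, 0.2418]
tool_rot: [0.608, 0.794, 0.006, 0.009]
force: [0.1, -0.9, 0.7]
finger_gap: 0.747
```

```bash
python3 - <<'E'
from h import *
p,c,im=look('w11');s=manip.snapshot('side');a=im[40:400,150:450]
cv2.imwrite('pics/c11.png',np.hstack([cv2.resize(a,(480,576)),cv2.resize(s[140:300,230:330],(310,576))[:, :]]))
E
```

```text
tcp [ 0.5271 -0.323   0.2418] yaw 1.835 zax [ 0.0219 -0.0016 -0.9998] t 30.875 gap 0.747 F [ 0.1 -0.9  0.7]
```

View pics/c11.png

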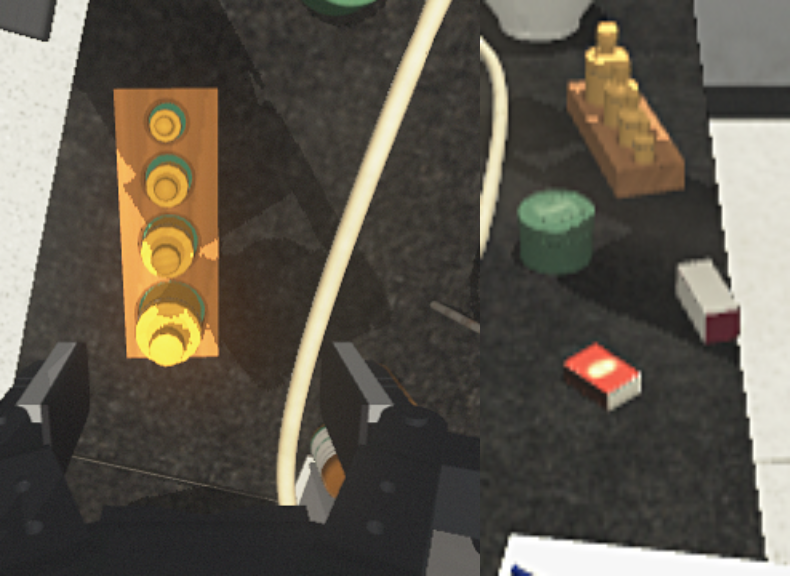

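All four stand upright in order; tin, carton and red box unmoved. One height check of each knob (wrist + side triangulation) before handing in.

```bash
python3 - <<'E'
from h import *
K,D,_=cal('wrist');w=(K,D,np.load('w11.npy'));sd=cal('side')
cw=[(166,125),(166,189),(166,260),(168,348)]   # knob tops in crop, wrist
cs=[(642,139),(631,112),(620,80),(607,27)]     # knob tops in crop, side
H=[.056,.064,.074,.086]
for a,b,h in zip(cw,cs,H):
    u=(a[0]/1.6+150,a[1]/1.6+40);v=((b[0]-480)/3.1+230,b[1]/3.6+140)
    P=cast(w,u,h)[0];o=[proj(sd,[[P[0],P[1],z]])[0].round(1) for z in(h,h+.012)]
    print(P[:2].round(4),'side seen',np.round(v,1),'seated',o[0],'12mm high',o[1])
for n,W in(('tin',(.571,-.139,.02)),('carton',(.442,-.045,.012))): print(n,proj(sd,[W]))
E
```

```text
[ 0.4914 -0.2661] side seen [282.3 178.6] seated [282.5 172.3] 12mm high [282.6 168.5]
[ 0.5007 -0.3015] side seen [278.7 171.1] seated [279.1 164.9] 12mm high [279.1 161.2]
[ 0.511  -0.3409] side seen [275.2 162.2] seated [275.4 156.7] 12mm high [275.4 153. ]
[ 0.5251 -0.3902] side seen [271.  147.5] seated [270.6 147. ] 12mm high [270.6 143.4]
tin [[254.32522519 203.57431001]]
carton [[303.96453    223.04093262]]
```

```bash
python3 - <<'E'
from h import *
st();print(manip.sign_off())
E
```

```text
tcp [ 0.5269 -0.3231  0.2415] yaw 1.834 zax [ 0.0216 -0.001  -0.9998] t 30.975 gap 0.752 F [ 0.5 -1.   0.4]
the job is handed in; nothing more can be done
None
```

All four weights are back in the block in order of size, each upright in its own bore. The arm was drawn clear, and I handed the job in at about 31 s of the 106 s allowed.

**Position and upright:** the last wrist and side pictures show each weight upright, with each knob within about 3 mm of its bore centre. That is about the accuracy of reading the pictures.

**Fully down:**
- **Largest weight:** its knob height in the side view matches the fully seated height within 1 pixel; a weight standing 12 mm high would show about 3.5 pixels higher.
- **Other three:** my readings of their knobs in the side view disagreed, coming out 5 to 6 pixels lower than the seated height. I put this down to rough reading, because the knobs overlap the bodies behind them. For these three I rely on the finger height at release, which was within about 1 mm of the seated height.

**Left alone:** in the last side view the tin and carton look to be where they started, judged by eye. Readings at the ends of moves showed only a few newtons at the wrist. The gripper picked up a tilt of up to about 2 degrees along the way, with no effect I could see.

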